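# Load the specimen dish and seat its keyed shank in the rotary stage

## Robot

A 6-joint arm with a two-finger parallel gripper is mounted at the origin on the work surface. World frame = base frame: x ahead of the robot, y to its left, z up, the work surface at z = 0. Lengths are in m, angles in rad, forces in N, time in s.
With the tool pointing down it reaches from about 0.25 to 0.725 m from the base axis. Payload 4 kg.
Tool frame: the origin (TCP) lies midway between the tips of the shut fingers; the grasp point (between the pads) lies 19 mm behind it; z points along the fingers, y is the line along which they close (so a half turn about z gives the same grasp; the last joint's range is limited). The gripper opens to 85 mm and grips with 20 to 120 N. Pads are 22 mm wide; open, the fingers measure 114 mm over their backs; the gripper's body (76 mm by 85 mm) begins 54 mm behind the grasp point. The pads swing forward as they close: fully open they stand 13 mm farther back than shut.
Start: joints at [-1.168, 0.241, 0.005, 1.335, 0, 1.571], TCP at [0.196, -0.46, 0.231] pointing down, gripper open.
Joint ranges: [-2.72, 2.72], [-1.05, 1.87], [-1.09, 1.28], [-1.99, 2.15], [-1.42, 1.44], [-3.14, 3.14]. Speed limits (rad/s): [2.79, 2.79, 3.14, 3.14, 3.14, 3.14].

## Interface

Orientations are given as a unit quaternion [x, y, z, w].
In Python, from workcell import get_obs, camera, job_done, silhouettes gives the robot as it stands. The module is installed in compiled form; this text tells all that it offers.
- The arm moves only by the tool drive_tool, never from a script. Its argument "increments" is a list of rows, each a list of 3 entries, a list of its own where there are three numbers: the shift along the world's x, y, z in mm, then the turn, a rotation vector about the world's x, y, z in degrees, then the opening, from 0 (shut) to 1 (fully open). A call has 1 to 8 rows; each row shifts and turns the commanded pose from where the row before left it; what a row does not reach is not made up. A row lasts 1/12 s, in which the tool goes at most 41.7 mm and 7.16 degrees, less where a joint would pass 70% of its speed; a pose out of reach is approached as far as the arm can. A call is refused whole if a number of a shift passes 41.7 or a number of a turn 7.16, either way. A call with a gripper value outside its range is refused whole. The fingers move at their own pace and stop on an object; the grip force is fixed at half the most. Time passes only in rows, so rows that do not move let the fingers close. It gives the time, the measured TCP pose, the force, the opening and the grip force at its end, in the units of the state.
- get_obs(): the state, without advancing time (a new reading comes with each control period).
- camera(name): name is "side" or "top" or "wrist"; returns a dict with "image" (400x640x3 uint8, red, green, blue), "K" (3x3 intrinsics, pixels), "view" (4x4, takes a point from world to camera coordinates). Camera axes: x right, y down, z forward; pixel columns grow to the right and rows downward; lengths in m; the calibration is good to about 2 mm. A picture is of the moment at which its call begins. There is no depth.
- job_done(): hands the job in; it is judged then, once.
Trained networks look in a picture, given as the dict that the camera call returned (one of the last four; its "shot" number tells which), for a name from the list of things; names that differ only in an ending like _2 or _b are one class to them, and where a whole thing is asked for, a point or a joint stands for the part that bears it (a point fixed in the world has none). Each returns a list of dicts, best first, with "conf" (0 to 1); they miss things now and then, are a little off and sometimes report something else, mostly with a low value. They report only what shows in the picture. A call takes as long as a camera call. They do not tell look-alikes from the thing itself.
- silhouettes(query, picture): "region" (400x640 bool, what is visible of it) and "bbox" ([left, top, right, bottom] in pixels, round what is visible of it).
The state is a dict: "clock": time; "joint_pos": joint angles; "joint_vel": joint speeds; "tau": joint torques, N m; "eef_pos": TCP position; "tool_rot": TCP orientation; "ft_force": force on the tool from outside, world axes, zero at the start; "ft_torque": the same for the moment, N m; "grip_width": finger opening in m; "grasp_force": force on a finger pad.
Only numpy, scipy, OpenCV 4.12 (cv2) and the standard library are available. Lean on these libraries where they do the work, as an engineer would, in place of code of your own. Each camera call takes 0.05 s, during which the arm holds its last target. There are 200 camera calls.

## Task

Put the brass bush and the steel pinion into the specimen dish, then lift the loaded dish from its stand and fit it to the rotary stage: shank into the bore, turn until the key slips into the keyway, and keep pushing against the ejector spring until the dish sits fully home on the hub. Finish still gripping the dish and pressing it home, both parts in it, so that the clamp screw can be tightened: do not let go. Leave the other things where they are.

Things in the scene. Friction and masses are not known exactly. Their poses are not given: they have to be found in the camera images.
- dish: Specimen dish: round aluminium dish, outside diameter 60 mm, 20 mm high, wall 3 mm, floor 4 mm thick, about 0.16 kg, with a keyed shank below and an index rib outside. Origin: centre of its flat underside (the seating face), z up, x towards key and rib. Grip the wall on its +y and -y sides. It starts in its stand, x axis within 0.8 rad of world x.
- key_foot (a point): foot of the key, on the shank under the dish: 13.5 mm from the axis on the dish's +x side, 17 mm below the underside. The shank is steel, diameter 20 mm, 30 mm long, foot tapered to 13 mm over the last 8 mm. The key is 5 mm wide and runs from the underside down to this point; the lowest 13 mm of the shank are round, without key.
- rib (a point): top of the index rib on the dish's outer wall, right above the key: 5 mm wide, 3 mm proud, 18 mm high. This point lies 33 mm from the axis on the dish's +x side, 18 mm above the underside.
- dish_floor (a point): centre of the dish's inner floor, 4 mm above the dish's origin; the rim is 16 mm above this floor. Both parts fit side by side in the 54 mm inside diameter, each standing about 13 mm from the centre.
- stand: black plastic loading stand, fixed to the bench: foot of diameter 76 mm, 6 mm high, and a tube of outside diameter 47 mm whose rim, 42 mm above the bench, carries the dish's underside; the hole (31 mm diameter) clears shank and key. Origin: centre of its underside, on the bench.
- stage: rotary microscope stage, turntable locked, fixed: black round body of diameter 100 mm (foot 116 mm), 36 mm high, white graduations, and a steel hub of diameter 47 mm that rises to 50 mm. On its -x side a clamp thumbscrew sticks out of the hub to 42 mm from the axis, top 2.5 mm below the hub face. Origin: centre of its underside, on the bench; x towards the keyway, within 0.7 rad of world x.
- hub (a point): centre of the mouth of the 21.5 mm bore, on the hub's flat top face, 50 mm above the bench; axes as the stage's, x along the keyway. The dish is home when its underside lies on this face with its x axis along this x. If the key lands on the face outside the keyway, the dish stops 17 mm too high.
- keyway (a point): keyway at the hub's top face: this point lies 13 mm from the bore's axis on the stage's +x side. The keyway is 6.6 mm wide, reaches 15 mm from the axis, is open at the top and cut the whole depth of the bore.
- ejector (a joint): brass ejector plunger in the bottom of the bore: 0 = fully up (m), grows as it is pressed down. The shank meets it when the dish is 6.5 mm above home; its spring pushes up with 5 N there and 9 N at home, so a dish let go rises again.
- bush: plain brass bush, a smooth tube standing on end: outside diameter 18 mm, bore 11 mm, 30 mm high, 45 g. Origin: centre of its underside.
- pinion: small steel pinion standing on its gear: toothed wheel of diameter 23 mm, 12 mm thick, with a plain round shaft of diameter 12 mm standing up from it to a total height of 36 mm, 50 g. Origin: centre of its underside.
- bolt: bystander: steel hexagon bolt standing on its head (18 mm across flats, 8 mm high), threaded 12 mm shank up to 38 mm. Origin: centre of its underside.
- bearing: bystander: steel ball bearing lying flat, outside diameter 32 mm, 10 mm high.
- eyepiece: bystander: black microscope eyepiece standing upright, diameter 38 mm, 48 mm high.
- jar: bystander: small clear sample jar with white cap, diameter 42 mm, 45 mm high.
- tweezers: bystander: orange plastic tweezers lying flat, 130 mm long, 8 mm high.
- driver: bystander: small screwdriver with black handle lying flat, 150 mm long.
Mind the look-alikes: they are no part of the job. Leave any red look-alike of the pinion alone.

How it is judged:
By the outcome, as a careful person would: the job done as asked, in the order asked, and still so for the second after the job is handed in, while the arm keeps its last pose, push and grip.
It also fails if it takes over 58 s, if anything falls off the work surface, if the arm or the gripper's body presses on something with over 40 N, if the wrist force passes 120 N, or if a joint passes its speed limit or range.

## Working session

There is one attempt and no reset: what is moved stays moved. The work goes in short steps, Python scripts to look and compute and a tool call to move; the robot and the scene stay as the last step left them, time stands still between calls to the robot, and variables do not carry over. Pictures are saved under pics/ and viewed, at most 10 in all, crops included, and the job is handed in when it is done.

Besides the shell and the picture viewer there is one more tool, called after "Request:" in YAML: its name, and indented under it one key for each argument. drive_tool: Moves the arm, as the interface text tells. Its arguments: {"type":"object","properties":{"increments":{"type":"array"}},"required":["increments"]}

```bash
mkdir -p pics; cat > h.py <<'E'
import numpy as np, cv2
from workcell import get_obs, camera, job_done, silhouettes
def save(n,im): cv2.imwrite('pics/'+n+'.png', np.ascontiguousarray(im[:,:,::-1]))
def ray(p,u,v):
    R=p['view'][:3,:3];t=p['view'][:3,3]; d=R.T@np.linalg.solve(p['K'],[u,v,1.]); return -R.T@t,d
def atz(p,u,v,z):
    c,d=ray(p,u,v); return c+d*(z-c[2])/d[2]
def proj(p,X):
    q=p['K']@(p['view'][:3,:3]@np.array(X)+p['view'][:3,3]); return q[:2]/q[2]
E
cat > a.py <<'E'
from h import *
o=get_obs(); print(o['clock'],o['eef_pos'],o['tool_rot'],o['grip_width'])
ps={}
for c in ['top','side']:
    p=camera(c); ps[c]=p
    print(c,np.round(ray(p,320,200),3).tolist(),p['K'][0,0])
    for n in ['dish','stand','stage','bush','pinion','bolt','bearing','eyepiece','jar','tweezers','driver']:
        for r in silhouettes(n,p)[:3]:
            if r['conf']<.2: continue
            ys,xs=np.nonzero(r['region'])
            print(c,n,round(r['conf'],2),np.round(r['bbox']).astype(int).tolist(),round(xs.mean(),1),round(ys.mean(),1),len(xs))
save('both',cv2.resize(np.vstack([ps['top']['image'],ps['side']['image']]),(480,600)) if 0 else ps['top']['image']); save('side',ps['side']['image'])
E
python3 a.py
```

```text
0.0 [ 0.1957731  -0.4593985   0.23042906] [ 9.79784517e-01  2.00053086e-01 -2.02176495e-04 -1.01067751e-03] 0.0856078813914417
top [[0.445, -0.024, 1.177], [0.083, -0.029, -0.996]] 483.0245153875588
top dish 0.69 [289, 188, 311, 212] 298.4 198.8 490
top dish 0.23 [168, 129, 206, 139] 193.4 134.6 74
top stand 0.67 [282, 198, 314, 219] 299.9 209.8 176
top stand 0.47 [252, 128, 265, 141] 258.2 135.1 130
top stand 0.32 [285, 188, 311, 213] 298.3 199.0 533
top stage 0.81 [353, 175, 403, 225] 375.7 200.5 1851
top pinion 0.55 [204, 183, 216, 192] 209.7 185.6 63
top bolt 0.52 [147, 217, 156, 219] 150.9 216.2 56
top bolt 0.35 [287, 186, 310, 214] 298.3 199.1 510
top bearing 0.55 [252, 130, 265, 142] 258.3 135.1 142
top eyepiece 0.78 [318, 129, 329, 146] 323.6 137.2 204
top jar 0.86 [429, 118, 452, 139] 441.9 128.2 306
top jar 0.22 [352, 175, 402, 226] 375.7 200.7 1937
top tweezers 0.75 [168, 123, 205, 139] 186.3 131.6 131
top tweezers 0.59 [285, 195, 315, 217] 300.5 209.0 150
top driver 0.59 [444, 212, 471, 274] 456.5 249.5 424
side [[0.451, 0.907, 0.628], [0.109, -0.855, -0.507]] 420.9186329038895
side dish 0.65 [320, 207, 347, 224] 331.6 213.1 380
side stand 0.86 [318, 218, 341, 238] 331.3 228.9 371
side stage 0.84 [319, 177, 360, 208] 338.8 190.7 941
side pinion 0.51 [302, 294, 311, 303] 305.9 298.1 137
side bolt 0.54 [321, 323, 332, 339] 327.8 329.9 151
side bearing 0.62 [254, 239, 267, 250] 262.0 244.5 96
side eyepiece 0.8 [275, 198, 289, 215] 280.4 204.1 238
side jar 0.61 [287, 154, 300, 169] 292.3 161.4 173
side jar 0.21 [320, 205, 340, 224] 331.5 212.6 376
side tweezers 0.49 [206, 284, 246, 323] 229.2 300.7 233
side tweezers 0.3 [318, 175, 360, 208] 339.4 190.4 919
side driver 0.63 [375, 163, 395, 172] 383.4 166.2 159
side driver 0.6 [289, 154, 300, 168] 292.3 161.3 178
side driver 0.49 [318, 207, 345, 222] 331.6 212.6 368
```

View pics/both.png

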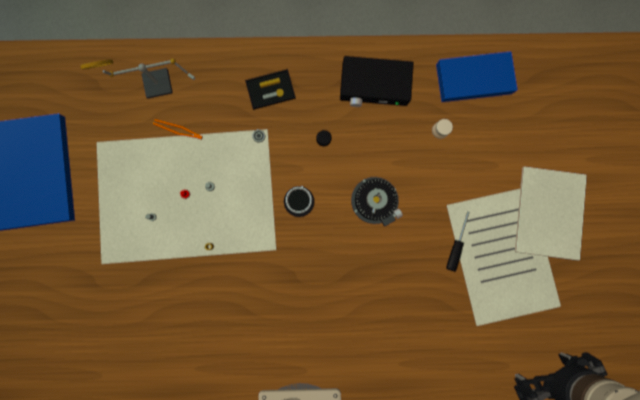

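View pics/side.png

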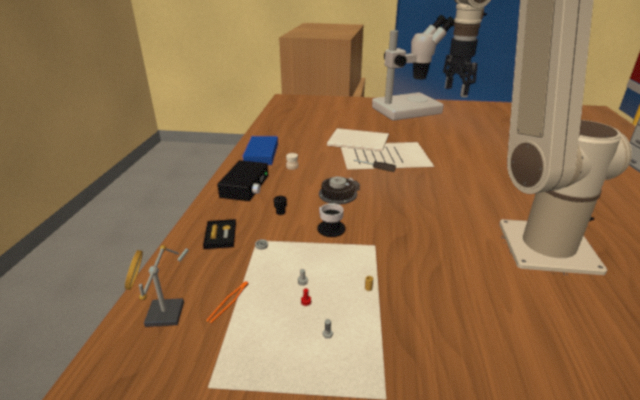

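Top view shows a red pinion look-alike at (185,194), grey standing parts at (210,186) and (151,216), the brass bush at (209,246), the dish at (299,200) and the stage at (376,200). The side view shows the same parts: grey (302,278) and (328,330), red (306,297), bush (369,283). Pinion candidates are therefore top (210,186), (151,216) and (185,194, red, excluded). The crop will decide between the two grey ones.

```bash
cat > b.py <<'E'
from h import *
t=camera('top'); s=camera('side'); w=camera('wrist')
I=t['image'];J=s['image']
def cr(im,u,v,a,b,k,sz): return cv2.resize(im[v-b:v+b,u-a:u+a],sz,interpolation=cv2.INTER_CUBIC)
A=cr(I,180,210,50,50,6,(400,300)) if 0 else cr(I,183,216,48,36,0,(400,300))
B=cr(I,340,200,64,48,0,(400,300)); C=cr(J,330,302,64,48,0,(400,300)); D=cr(J,335,205,40,30,0,(400,300))
save('crops',np.vstack([np.hstack([A,B]),np.hstack([C,D])]))
save('w0',w['image'])
def tri(a,b):
    c1,d1=ray(t,*a);c2,d2=ray(s,*b); M=np.c_[d1,-d2]; k=np.linalg.lstsq(M,c2-c1,rcond=None)[0]
    return (c1+d1*k[0]+c2+d2*k[1])/2, np.linalg.norm(c1+d1*k[0]-c2-d2*k[1])
for n,a in dict(g1=(209.7,185.6),g2=(151,216),bush=(209,246),dish=(298.4,199.5),stage=(375.7,200.5),red=(185,194)).items():
    print(n,[np.round(atz(t,*a,z),4).tolist() for z in (0.02,0.06)])
print(w['view'].round(3).tolist(),w['K'][0,0])
E
python3 b.py
```

```text
g1 [[0.581, 0.2064, 0.02], [0.5763, 0.1985, 0.06]]
g2 [[0.5106, 0.3462, 0.02], [0.5083, 0.3334, 0.06]]
bush [[0.4366, 0.2081, 0.02], [0.4369, 0.2001, 0.06]]
dish [[0.5435, -0.0062, 0.02], [0.5401, -0.0068, 0.06]]
stage [[0.5376, -0.1921, 0.02], [0.5344, -0.1863, 0.06]]
red [[0.5619, 0.2655, 0.02], [0.5578, 0.2555, 0.06]]
[[0.392, -0.92, 0.0, -0.5], [-0.883, -0.376, 0.28, -0.037], [-0.258, -0.11, -0.96, 0.379], [0.0, 0.0, 0.0, 1.0]] 297.45202750203697
```

View pics/crops.png

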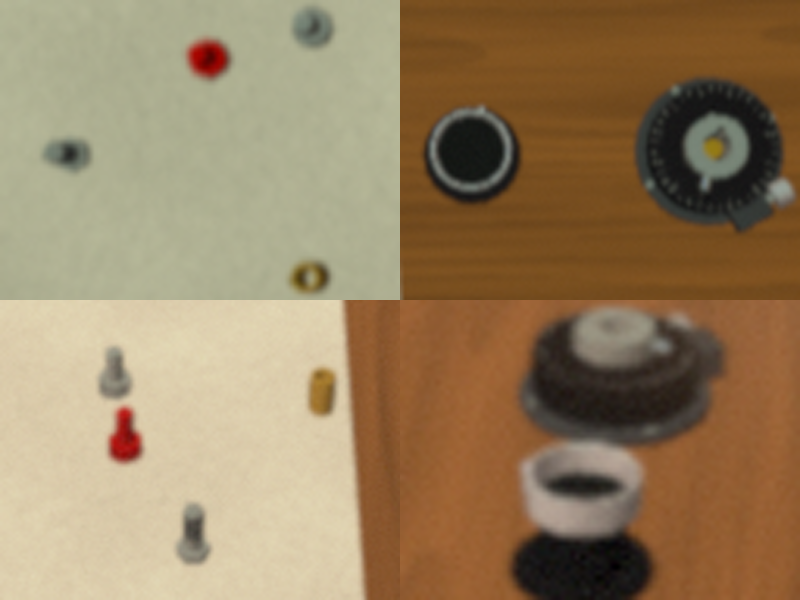

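The crop shows the pinion at top (210,186) with a light plain shaft. The part at (151,216) has a dark threaded shank, so it is the bolt. The dish rib and the keyway both point about -12°. Next I move over the stage for a close wrist view.

Request:
drive_tool:
  increments:
    - [[30,24,0],[0,0,-7],1]
    - [[30,24,0],[0,0,-7],1]
    - [[30,24,0],[0,0,-7],1]
    - [[30,24,0],[0,0,-7],1]
    - [[30,24,0],[0,0,-7],1]
    - [[30,24,0],[0,0,0],1]
    - [[30,24,0],[0,0,0],1]
    - [[30,24,0],[0,0,0],1]

```text
clock: 2.02
eef_pos: [0.4248, -0.2774, 0.2315]
tool_rot: [0.997, -0.078, 0.0, 0.0]
ft_force: [0.6, -0.2, 0.2]
grip_width: 0.0856
grasp_force: 0.0
```

Request:
drive_tool:
  increments:
    - [[30,24,0],[0,0,0],1]
    - [[30,24,0],[0,0,0],1]
    - [[30,24,0],[0,0,0],1]
    - [[10,6,0],[0,0,0],1]
    - [[0,0,0],[0,0,0],1]
    - [[0,0,0],[0,0,0],1]
    - [[0,0,0],[0,0,0],1]

```text
clock: 2.6
eef_pos: [0.5227, -0.2013, 0.2311]
tool_rot: [0.997, -0.078, -0.001, 0.0]
ft_force: [0.1, 0.4, -0.1]
grip_width: 0.0853
grasp_force: 0.0
```

```bash
cat > c.py <<'E'
from h import *
import sys
o=get_obs(); print(o['clock'],o['eef_pos'],o['tool_rot'],o['joint_pos'].__repr__(),o['ft_force'])
p=camera('wrist'); save(sys.argv[1],p['image'])
np.savez('w_'+sys.argv[1],image=p['image'],K=p['K'],view=p['view'])
for n in sys.argv[2:]:
    for r in silhouettes(n,p)[:3]:
        if r['conf']<.2: continue
        ys,xs=np.nonzero(r['region']); print(n,round(r['conf'],2),np.round(r['bbox']).tolist(),round(xs.mean(),1),round(ys.mean(),1),len(xs))
E
python3 c.py stage1 stage hub
```

```text
2.6 [ 0.52265469 -0.20130622  0.23113273] [ 9.96929527e-01 -7.83019718e-02 -5.53900512e-04  1.08494029e-04] array([-3.67365303e-01,  3.61814055e-01,  1.71901961e-01,  1.38188426e+00,
       -5.23688911e-04,  2.93099205e+00]) [ 0.143084    0.37976231 -0.07744943]
stage 0.97 [264.0, 118.0, 367.0, 216.0] 311.6 167.2 7316
stage 0.27 [108.0, 166.0, 175.0, 229.0] 143.6 198.1 2808
hub 0.69 [265.0, 119.0, 366.0, 220.0] 311.8 167.3 7377
```

View pics/stage1.png

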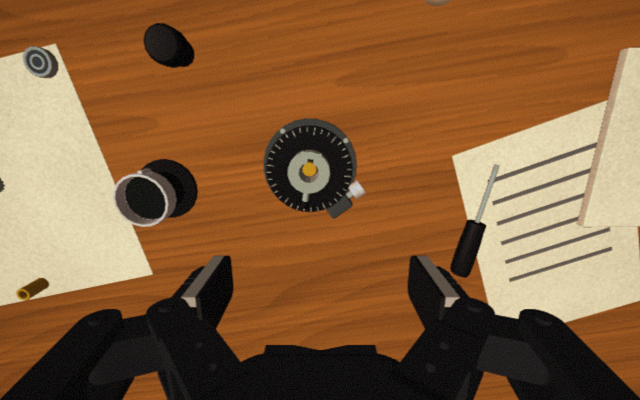

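The wrist view shows the stage hub centre at (309,171), the thumbscrew at (305,197), the keyway at about (310,161), and the dish at left (146,198). Joint 6 is near its limit here, so I'll grasp with the half-turned yaw. I'll take one low view now and one after the half turn, so that camera offset errors cancel.

```bash
python3 - <<'E'
from h import *
p=np.load('w_stage1.npz')
print(atz(p,309,171,.05),atz(p,305,197,.045),atz(p,310,161,.05), atz(p,146,198,.062))
print('cam',ray(p,320,200))
E
```

```text
[ 0.54085483 -0.19198897  0.05      ] [ 0.51130619 -0.18221117  0.045     ] [ 0.55146488 -0.19487573  0.05      ] [ 0.5412604  -0.01355995  0.062     ]
cam (array([ 0.59279527, -0.21212988,  0.37369252]), array([-0.25753746,  0.03985756, -0.96567883]))
```

Request:
drive_tool:
  increments:
    - [[0,8,-35],[0,0,0],1]
    - [[0,8,-35],[0,0,0],1]
    - [[0,0,0],[0,0,0],1]
    - [[0,0,0],[0,0,0],1]

```text
clock: 3.08
eef_pos: [0.5213, -0.1847, 0.16]
tool_rot: [0.997, -0.078, -0.003, -0.001]
ft_force: [0.4, -0.6, 0.9]
grip_width: 0.0852
grasp_force: 0.0
```

```bash
python3 c.py stage2
```

```text
3.0833 [ 0.52125549 -0.18467794  0.16001743] [ 9.96930047e-01 -7.82528338e-02 -2.58210908e-03 -5.54213168e-04] array([-3.40348924e-01,  3.88191478e-01,  2.27916281e-02,  1.21067156e+00,
       -2.67080700e-04,  2.95791082e+00]) [ 0.35105396 -0.59843786  0.92680035]
```

Request:
drive_tool:
  increments:
    - [[0,0,0],[0,0,7],1]
    - [[0,0,0],[0,0,7],1]
    - [[0,0,0],[0,0,7],1]
    - [[0,0,0],[0,0,7],1]
    - [[0,0,0],[0,0,7],1]
    - [[0,0,0],[0,0,7],1]
    - [[0,0,0],[0,0,7],1]
    - [[0,0,0],[0,0,7],1]

```text
clock: 3.8
eef_pos: [0.5257, -0.1863, 0.165]
tool_rot: [0.916, 0.402, 0.002, 0.002]
ft_force: [-0.4, 0.3, 0.9]
grip_width: 0.0854
grasp_force: 0.0
```

Request:
drive_tool:
  increments:
    - [[0,0,0],[0,0,7],1]
    - [[0,0,0],[0,0,7],1]
    - [[0,0,0],[0,0,7],1]
    - [[0,0,0],[0,0,7],1]
    - [[0,0,0],[0,0,7],1]
    - [[0,0,0],[0,0,7],1]
    - [[0,0,0],[0,0,7],1]
    - [[0,0,0],[0,0,7],1]

```text
clock: 4.47
eef_pos: [0.5257, -0.1863, 0.165]
tool_rot: [0.62, 0.785, 0.001, 0.003]
ft_force: [0.3, -0.4, -0.4]
grip_width: 0.0854
grasp_force: 0.0
```

Request:
drive_tool:
  increments:
    - [[0,0,0],[0,0,7],1]
    - [[0,0,0],[0,0,7],1]
    - [[0,0,0],[0,0,7],1]
    - [[0,0,0],[0,0,7],1]
    - [[0,0,0],[0,0,7],1]
    - [[0,0,0],[0,0,7],1]
    - [[0,0,0],[0,0,7],1]
    - [[0,0,0],[0,0,7],1]

```text
clock: 5.13
eef_pos: [0.5257, -0.1863, 0.165]
tool_rot: [0.179, 0.984, -0.001, 0.003]
ft_force: [0.2, -0.9, -0.8]
grip_width: 0.0856
grasp_force: 0.0
```

Request:
drive_tool:
  increments:
    - [[0,0,0],[0,0,7],1]
    - [[0,0,0],[0,0,2],1]
    - [[0,0,0],[0,0,0],1]
    - [[0,0,0],[0,0,0],1]

```text
clock: 5.47
eef_pos: [0.5252, -0.1859, 0.164]
tool_rot: [0.105, 0.994, -0.001, 0.002]
ft_force: [0.3, 0.7, 1.1]
grip_width: 0.0853
grasp_force: 0.0
```

```bash
python3 c.py stage3; python3 - <<'E'
from h import *
A=[]
for n in ('stage2','stage3'):
    p=np.load('w_%s.npz'%n); g=atz(p,320,200,.05)
    u,v=proj(p,[.535,-.187,.05]).astype(int); print(n,u,v)
    im=p['image']; pad=np.pad(im,((80,80),(80,80),(0,0)))
    A.append(cv2.resize(pad[v+20:v+140,u:u+160] if 0 else pad[v:v+160,u:u+160],(400,400),interpolation=cv2.INTER_CUBIC))
save('s23',np.hstack(A))
E
```

```text
5.4667 [ 0.52517754 -0.18587563  0.16399548] [ 1.04897916e-01  9.94479971e-01 -6.51813904e-04  2.36433953e-03] array([-3.40079984e-01,  3.85449071e-01,  2.94479686e-02,  1.20989297e+00,
       -1.66813272e-04, -1.29897258e-01]) [0.29031919 0.69982398 1.07259083]
stage2 320 187
stage3 321 212
```

View pics/s23.png

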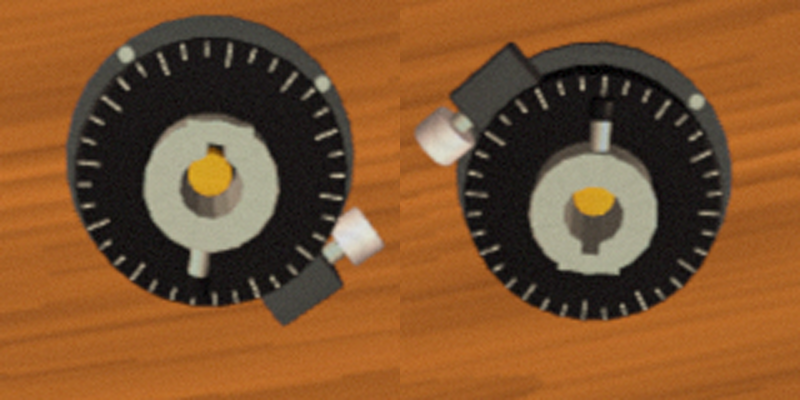

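The crops show the hub face, centred at about (211,183) left and (593,213) right (crop pixels). The keyway slot is at (215,150) left and (590,250) right, the thumbscrew at (199,262) left and (600,135) right. Now I rectify to metric views and measure.

```bash
cat >> h.py <<'E'
def rect(p,cx,cy,z,half=.05,s=.00025):
    n=int(2*half/s); c=np.array([[-half,-half],[half,-half],[half,half],[-half,half]])
    src=np.float32([proj(p,[cx+a,cy+b,z]) for a,b in c]); dst=np.float32([[0,0],[n,0],[n,n],[0,n]])
    return cv2.warpPerspective(p['image'],cv2.getPerspectiveTransform(src,dst),(n,n),flags=cv2.INTER_CUBIC)  # col=x,row=y
E
python3 - <<'E'
from h import *
from scipy.ndimage import gaussian_filter,map_coordinates
from scipy.optimize import minimize
out=[];C=[]
for n in ('stage2','stage3'):
    p=np.load('w_%s.npz'%n); cx,cy=.537,-.189
    im=rect(p,cx,cy,.05).astype(float)
    g=gaussian_filter(im.mean(2),1.5); th=np.linspace(0,2*np.pi,360,endpoint=False)
    # bright hub vs dark surround; cost: ring contrast at r=23.5 and dark bore
    def f(q):
        s=lambda r: map_coordinates(g,[200+(q[1]+r*np.sin(th))/.25,200+(q[0]+r*np.cos(th))/.25],order=1)
        return -(np.mean(s(22.)-s(25.)))-np.mean(s(12.)-s(9.5))*.0
    best=min(((f((a,b)),a,b) for a in np.arange(-8,8.1,1) for b in np.arange(-8,8.1,1)))
    r=minimize(f,best[1:],method='Nelder-Mead'); q=r.x
    sm=lambda r,t: map_coordinates(g,[200+(q[1]+r*np.sin(t))/.25,200+(q[0]+r*np.cos(t))/.25],order=1)
    t=np.radians(np.arange(-60,60,1.)); k=np.mean([sm(x,t) for x in (12.5,13.3,14)],0)
    d=k.max()-k; i=k.argmin(); w=np.clip(np.median(k)-k,0,None)*(abs(t-t[i])<.4)
    # thumb screw, plane z=.0435 approx radius 24..40
    im2=gaussian_filter(rect(p,cx,cy,.0435).mean(2),1.5)
    sc=np.mean([map_coordinates(im2,[200+(q[1]-x*np.sin(t))/.25,200+(q[0]-x*np.cos(t))/.25],order=1) for x in np.arange(28,41)],0)
    w2=np.clip(sc-np.median(sc)-10,0,None); j=sc.argmax(); w2*=abs(t-t[j])<.25
    print(n,np.round([cx+q[0]/1e3,cy+q[1]/1e3],4),r.fun,'key',np.degrees((w*t).sum()/w.sum()),'screw',np.degrees((w2*t).sum()/w2.sum()))
E
```

```text
stage2 [ 0.5399 -0.1909] -128.87719334599632 key -16.992959343925797 screw -17.664911681447588
stage3 [ 0.5392 -0.1908] -117.95208139027856 key -17.681894448376006 screw -18.22794440752226
```

Hub is at (0.5395, -0.1908) with yaw -17.5°. Now the dish view.

Request:
drive_tool:
  increments:
    - [[3,36,0],[0,0,0],1]
    - [[3,36,0],[0,0,0],1]
    - [[3,36,0],[0,0,0],1]
    - [[3,36,0],[0,0,0],1]
    - [[2,30,0],[0,0,0],1]
    - [[0,0,0],[0,0,0],1]
    - [[0,0,0],[0,0,0],1]

```text
clock: 6.1
eef_pos: [0.5382, -0.0093, 0.1622]
tool_rot: [0.103, 0.995, -0.0, 0.001]
ft_force: [0.7, -0.6, -0.6]
grip_width: 0.0856
grasp_force: 0.0
```

```bash
python3 c.py dish1
```

```text
6.1 [ 0.53820681 -0.00931458  0.16215128] [ 1.02588833e-01  9.94723555e-01 -1.49018108e-04  7.47144771e-04] array([-1.70654228e-02,  3.53478938e-01, -2.29799700e-02,  1.19287413e+00,
       -4.24852442e-04,  1.88473604e-01]) [ 0.74797412 -0.58997687 -0.55946398]
```

Request:
drive_tool:
  increments:
    - [[5,38,0],[0,0,0],1]
    - [[5,38,0],[0,0,0],1]
    - [[5,38,0],[0,0,0],1]
    - [[5,38,0],[0,0,0],1]
    - [[4,38,0],[0,0,0],1]
    - [[2,20,0],[0,0,0],1]
    - [[0,0,0],[0,0,0],1]
    - [[0,0,0],[0,0,0],1]

```text
clock: 6.82
eef_pos: [0.5641, 0.1989, 0.1612]
tool_rot: [0.104, 0.995, -0.0, 0.0]
ft_force: [0.7, -0.6, 0.3]
grip_width: 0.0854
grasp_force: 0.0
```

```bash
python3 c.py pin1 pinion bolt; python3 - <<'E'
from h import *
p=np.load('w_dish1.npz'); q=np.load('w_pin1.npz')
A=rect(p,.541,-.012,.062,.05); A=cv2.resize(A,(400,400))
u,v=proj(q,[.58,.205,.02]).astype(int); print(u,v)
B=cv2.resize(q['image'][:, 120:520],(400,400))
save('dp',np.hstack([A,B]))
E
```

```text
6.8167 [0.56409159 0.19892986 0.161215  ] [ 1.03960117e-01  9.94581398e-01 -3.57378991e-04  1.00588924e-04] array([ 3.39409714e-01,  4.70763081e-01,  1.54243020e-01,  1.25440130e+00,
       -7.31927838e-04,  5.47706364e-01]) [ 0.66501379 -0.57557791  0.34458018]
pinion 0.89 [375.0, 167.0, 402.0, 191.0] 388.4 177.6 454
pinion 0.8 [325.0, 197.0, 345.0, 219.0] 333.0 205.4 413
329 209
```

View pics/dp.png

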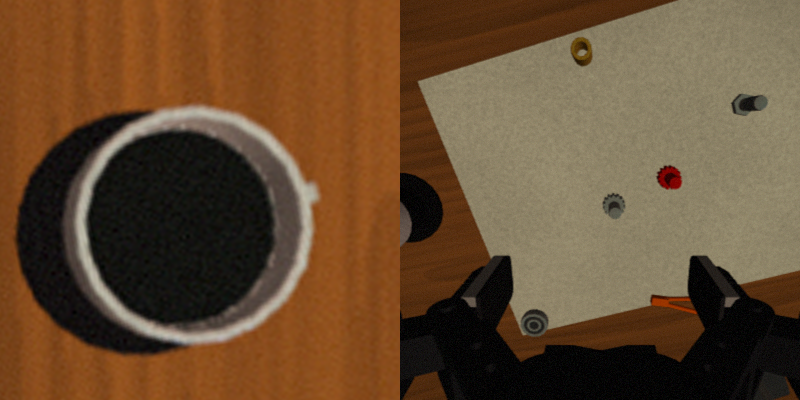

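The left panel is the dish rim, centre at about (191,225) with the rib at (313,192). The right panel shows a toothed grey gear at (614,206) with a plain shaft, which is the pinion. Red look-alike is at (669,178), the hex-headed bolt at (749,104), the bush at (582,50).

```bash
cat > d.py <<'E'
from h import *
from scipy.ndimage import gaussian_filter,map_coordinates
from scipy.optimize import minimize
p=np.load('w_dish1.npz'); cx,cy=.541,-.012
g=gaussian_filter(rect(p,cx,cy,.062).astype(float).mean(2),1.5); th=np.linspace(0,2*np.pi,360,endpoint=False)
def f(q):
    s=lambda r: map_coordinates(g,[200+(q[1]+r*np.sin(th))/.25,200+(q[0]+r*np.cos(th))/.25],order=1)
    return -np.mean(2*s(28.5)-s(31.)-s(26.))
b=min(((f((a,c)),a,c) for a in np.arange(-8,8.1,1) for c in np.arange(-8,12.1,1)))
r=minimize(f,b[1:],method='Nelder-Mead');q=r.x
t=np.radians(np.arange(-60,60,.5)); g2=gaussian_filter(rect(p,cx,cy,.060).astype(float).mean(2),1.5)
k=np.mean([map_coordinates(g2,[200+(q[1]+x*np.sin(t))/.25,200+(q[0]+x*np.cos(t))/.25],order=1) for x in (31.3,31.8,32.3)],0)
j=k.argmax(); w=np.clip(k-np.median(k)-8,0,None)*(abs(t-t[j])<.2)
print('dish',cx+q[0]/1e3,cy+q[1]/1e3,r.fun,'yaw',np.degrees((w*t).sum()/w.sum()))
# render-model fit: silhouettes of cylinders
p=np.load('w_pin1.npz'); im=p['image'].astype(float)
def model(x,y,cyl):
    m=np.zeros((400,640),np.uint8)
    for R,z0,z1 in cyl:
        P=np.float32([proj(p,[x+R*np.cos(a),y+R*np.sin(a),z]) for z in (z0,z1) for a in np.linspace(0,6.28,30)])
        cv2.fillConvexPoly(m,np.int32(np.round(cv2.convexHull(P)*16)),1,shift=4)
    return m>0
paper=np.median(im[100:240,280:440].reshape(-1,3),0)
def fit(box,x,y,cyl):
    msk=np.zeros((400,640),bool); a,b,c,d=box; msk[b:d,a:c]=np.linalg.norm(im-paper,axis=2)[b:d,a:c]>45
    best=max(((lambda m:((m&msk).sum()/(m|msk).sum(),X,Y))(model(X,Y,cyl)) for X in x+np.arange(-.012,.0121,.001) for Y in y+np.arange(-.012,.0121,.001)))
    return max(((lambda m:((m&msk).sum()/(m|msk).sum(),X,Y))(model(X,Y,cyl)) for X in best[1]+np.arange(-.001,.0011,.00025) for Y in best[2]+np.arange(-.001,.0011,.00025))),msk.sum()
print('pinion',fit((315,190,360,225),.580,.205,[(.0112,0,.012),(.006,.012,.036)]))
print('bush',fit((285,30,322,75),.4366,.206,[(.009,0,.03)]))
E
python3 d.py
```

```text
dish 0.5394445692571174 -0.0058233266848362 -193.39235146426014 yaw -15.27580488740596
pinion ((np.float64(0.9133192389006343), np.float64(0.5794999999999999), np.float64(0.20975)), np.int64(434))
bush ((np.float64(0.7835218093699515), np.float64(0.4356), np.float64(0.20925)), np.int64(539))
```

Request:
drive_tool:
  increments:
    - [[8,6,-20],[0,0,-3.4],0.35]
    - [[8,5,-20],[0,0,0],0.35]
    - [[0,0,-20],[0,0,0],0.35]
    - [[0,0,-20],[0,0,0],0.35]
    - [[0,0,0],[0,0,0],0.35]
    - [[0,0,0],[0,0,0],0.35]

```text
clock: 7.47
eef_pos: [0.5787, 0.2083, 0.0805]
tool_rot: [0.135, 0.991, -0.001, -0.001]
ft_force: [-0.6, -0.4, 0.3]
grip_width: 0.0299
grasp_force: 0.0
```

```bash
python3 c.py pin2; sed -i "s/np.load('w_pin1.npz')/np.load('w_pin2.npz')/;/^print('bush/d;s/^print('pinion.*/u,v=proj(p,[.5795,.2098,.02]).astype(int);print(u,v)\nprint(fit((u-40,v-40,u+40,v+40),.5795,.2098,[(.0112,0,.012),(.006,.012,.036)]))/" d.py; python3 d.py|tail -2; python3 - <<'E'
from h import *
save('pin2c',np.load('w_pin2.npz')['image'][60:360,120:520])
E
```

```text
7.4667 [0.57874109 0.20833965 0.08046342] [ 1.34533201e-01  9.90907688e-01 -8.56880028e-04 -1.42733399e-03] array([ 3.45643302e-01,  5.66170617e-01,  9.18045717e-02,  1.09975386e+00,
       -1.99922870e-04,  6.15528742e-01]) [-0.55066625 -0.41872694  0.27152828]
322 223
((np.float64(0.6179525222551929), np.float64(0.57925), np.float64(0.21005)), np.int64(1274))
```

View pics/pin2c.png

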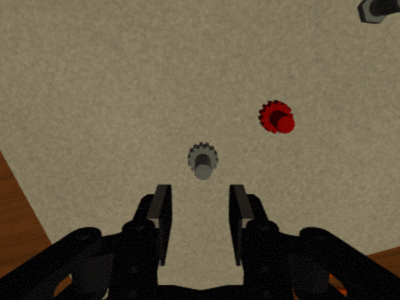

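The crop shows the pinion at (203,165), centred between the open fingers at (160,235) and (240,235). The red one at (277,117) is clear. I descend and close.

Request:
drive_tool:
  increments:
    - [[1,1,-30],[0,0,0],0.35]
    - [[0,0,-20],[0,0,0],0.35]
    - [[0,0,-10],[0,0,0],0.35]
    - [[0,0,0],[0,0,0],0.35]
    - [[0,0,0],[0,0,0],0]
    - [[0,0,0],[0,0,0],0]
    - [[0,0,0],[0,0,0],0]
    - [[0,0,0],[0,0,0],0]

```text
clock: 8.18
eef_pos: [0.5817, 0.2118, 0.0229]
tool_rot: [0.133, 0.991, 0.001, 0.001]
ft_force: [-0.6, -0.3, 2.7]
grip_width: 0.0089
grasp_force: 58.5
```

Request:
drive_tool:
  increments:
    - [[0,0,20],[0,0,0],0]
    - [[0,0,30],[0,0,0],0]
    - [[0,0,40],[0,0,0],0]
    - [[0,0,0],[0,0,0],0]
    - [[0,0,0],[0,0,0],0]

```text
clock: 8.6
eef_pos: [0.5833, 0.2124, 0.1157]
tool_rot: [0.133, 0.991, 0.002, 0.004]
ft_force: [1.1, -0.9, -1.8]
grip_width: 0.0091
grasp_force: 58.4
```

```bash
python3 c.py pin3 pinion; python3 - <<'E'
from h import *
save('pin3c',np.load('w_pin3.npz')['image'][100:380,160:480])
E
```

```text
8.6 [0.58332979 0.2123765  0.11568917] [0.13335649 0.99105855 0.00203793 0.00385246] array([3.49143771e-01, 5.38654990e-01, 1.42708719e-01, 1.16613353e+00,
       3.20202800e-05, 6.16656371e-01]) [ 1.1435869  -0.94741347 -1.81235444]
pinion 0.86 [364.0, 153.0, 391.0, 178.0] 378.7 164.1 629
pinion 0.82 [301.0, 228.0, 339.0, 281.0] 318.7 249.9 1231
```

View pics/pin3c.png

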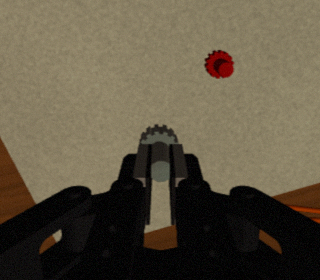

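The crop shows the pinion held between the fingers at (158,150), with its shaft top at about (160,172). I'll work out its offset from the TCP and the moves to the dish.

```bash
python3 - <<'E'
from h import *
p=np.load('w_pin3.npz'); o=get_obs(); T=o['eef_pos']
a=np.radians(164.7); tx=np.array([np.cos(a),np.sin(a)]);ty=np.array([np.sin(a),-np.cos(a)])
for n,u,v,z in [('shafttop',320,272,.1288),('gearfront top edge r11.5',318.5,230,.0928+.012),('gearfront low',318.5,225,.0928)]:
    X=atz(p,u,v,z)[:2]-T[:2]; print(n,X@tx*1e3,X@ty*1e3)
d=np.array([.5394,-.0058]); x=np.array([np.cos(np.radians(-15.3)),np.sin(np.radians(-15.3))])
print('plus',d+.013*x,'minus',d-.013*x)
E
```

```text
shafttop -1.8792803040719293 1.8582649312129818
gearfront top edge r11.5 10.574547466572152 1.1463531785257934
gearfront low 9.070786746542781 1.1421163715984364
plus [ 0.55193925 -0.00923035] minus [ 0.52686075 -0.00236965]
```

```bash
python3 - <<'E'
from h import *
from scipy.spatial.transform import Rotation as R
p=np.load('w_pin3.npz'); T=np.array([0.58332979,0.2123765,0.11568917]);M=R.from_quat([0.13335649,0.99105855,0.00203793,0.00385246]).as_matrix()
for l in [(0,0,0),(11,0,0),(-11,0,0),(11,5,0),(11,-5,0),(11,0,-19),(11,0,5)]:
    print(l,proj(p,T+M@np.array(l)/1e3).round(1)-[160,100])
im=p['image'][200:330,260:380]; save('pin3d',cv2.resize(np.clip(im.astype(int)*2,0,255).astype(np.uint8),(720,780))[:600])
E
```

```text
(0, 0, 0) [159.7 160.7]
(11, 0, 0) [159.7 141.3]
(-11, 0, 0) [159.7 179.2]
(11, 5, 0) [169.4 141.3]
(11, -5, 0) [150.1 141.3]
(11, 0, -19) [159.7 157.7]
(11, 0, 5) [159.7 137.6]
```

View pics/pin3d.png

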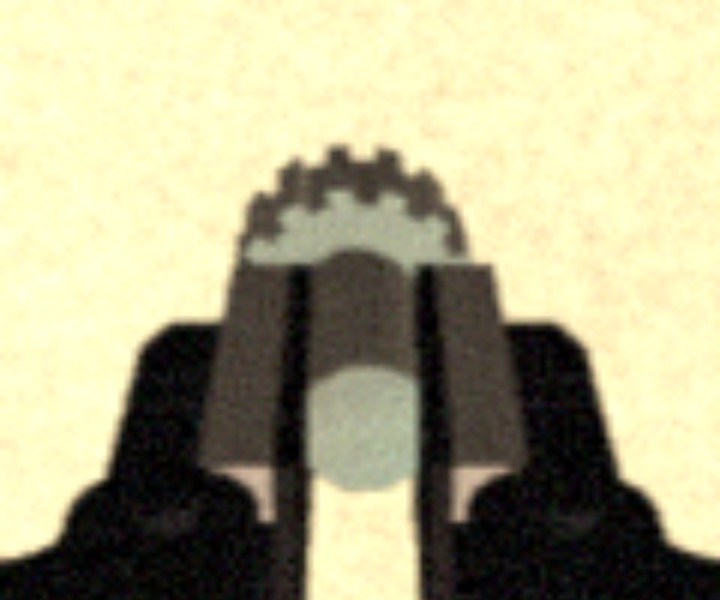

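The enlarged crop shows the pinion shaft top at (360,428), symmetric between the pads (strips at 235–300 and 425–490). It sits centred at the TCP. I carry it to the dish's -x side.

Request:
drive_tool:
  increments:
    - [[-8,-31,0],[0,0,0],0]
    - [[-8,-31,0],[0,0,0],0]
    - [[-8,-31,0],[0,0,0],0]
    - [[-8,-31,0],[0,0,0],0]
    - [[-8,-31,0],[0,0,0],0]
    - [[-8,-31,0],[0,0,0],0]
    - [[-6,-28,0],[0,0,0],0]
    - [[0,0,0],[0,0,0],0]

```text
clock: 9.37
eef_pos: [0.5236, -0.0071, 0.1095]
tool_rot: [0.136, 0.991, -0.001, -0.002]
ft_force: [-0.7, -0.5, -0.4]
grip_width: 0.0088
grasp_force: 58.6
```

Request:
drive_tool:
  increments:
    - [[0,0,0],[0,0,0],0]
    - [[0,0,0],[0,0,0],0]

```text
clock: 9.53
eef_pos: [0.5259, -0.0025, 0.1103]
tool_rot: [0.134, 0.991, 0.0, -0.001]
ft_force: [0.7, 0.1, -0.0]
grip_width: 0.0089
grasp_force: 58.6
```

```bash
python3 c.py pin4; python3 - <<'E'
from h import *
save('pin4c',np.load('w_pin4.npz')['image'][120:360,160:480])
E
```

```text
9.5333 [ 0.52594493 -0.0024985   0.11027842] [ 1.33584565e-01  9.91036885e-01  1.18432567e-04 -1.02101321e-03] array([-5.03754094e-03,  3.76475293e-01, -1.34057795e-01,  1.06225785e+00,
        4.97483725e-04,  2.62932284e-01]) [ 0.74690531  0.092024   -0.04492551]
```

View pics/pin4c.png

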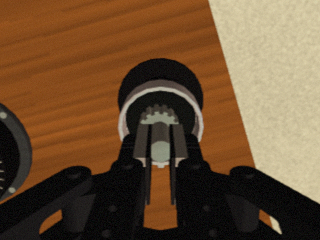

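The crop shows the pinion over the dish opening, at (160,130) with the rim around (160,115). Heights check out. I lower it.

Request:
drive_tool:
  increments:
    - [[2,0,-15],[0,0,0],0]
    - [[0,0,-15],[0,0,0],0]
    - [[0,0,-7],[0,0,0],0]
    - [[0,0,-1],[0,0,0],0]
    - [[0,0,0],[0,0,0],0]
    - [[0,0,0],[0,0,0],0]

```text
clock: 10.08
eef_pos: [0.529, -0.0021, 0.0737]
tool_rot: [0.133, 0.991, 0.0, 0.0]
ft_force: [-0.2, -0.5, -1.1]
grip_width: 0.0088
grasp_force: 58.6
```

Request:
drive_tool:
  increments:
    - [[0,0,-1],[0,0,0],0]
    - [[0,0,-1],[0,0,0],0]
    - [[0,0,0],[0,0,0],0]

```text
clock: 10.33
eef_pos: [0.5289, -0.0026, 0.0717]
tool_rot: [0.133, 0.991, 0.0, 0.0]
ft_force: [-0.8, 0.0, -0.2]
grip_width: 0.0086
grasp_force: 58.6
```

Request:
drive_tool:
  increments:
    - [[0,0,-1],[0,0,0],0]
    - [[0,0,-1],[0,0,0],0]
    - [[0,0,0],[0,0,0],0]

```text
clock: 10.58
eef_pos: [0.5285, -0.0028, 0.0692]
tool_rot: [0.133, 0.991, -0.0, -0.0]
ft_force: [-0.4, -0.1, 0.1]
grip_width: 0.0089
grasp_force: 58.6
```

Request:
drive_tool:
  increments:
    - [[0,0,-0.7],[0,0,0],0]
    - [[0,0,0],[0,0,0],0]

```text
clock: 10.75
eef_pos: [0.5287, -0.0028, 0.0689]
tool_rot: [0.133, 0.991, -0.0, 0.0]
ft_force: [-0.2, 0.1, 1.4]
grip_width: 0.0087
grasp_force: 58.8
```

Request:
drive_tool:
  increments:
    - [[0,0,0],[0,0,0],0.35]
    - [[0,0,0],[0,0,0],0.35]
    - [[0,0,0],[0,0,0],0.35]
    - [[0,0,15],[0,0,0],0.35]
    - [[0,0,30],[0,0,0],0.35]
    - [[0,0,25],[0,0,0],0.45]
    - [[-13,30,0],[0,0,0],0.45]
    - [[-13,30,0],[0,0,0],0.45]

```text
clock: 11.42
eef_pos: [0.5046, 0.057, 0.1407]
tool_rot: [0.135, 0.991, 0.001, 0.003]
ft_force: [-0.1, 0.1, -0.6]
grip_width: 0.0383
grasp_force: 0.0
```

Request:
drive_tool:
  increments:
    - [[-13,30,-4],[0,0,0],0.45]
    - [[-13,30,-4],[0,0,0],0.45]
    - [[-13,30,-4],[0,0,0],0.45]
    - [[-13,30,-4],[0,0,0],0.45]
    - [[-13,28,0],[0,0,0],0.45]
    - [[0,0,0],[0,0,0],0.45]
    - [[0,0,0],[0,0,0],0.45]

```text
clock: 12.0
eef_pos: [0.4369, 0.2066, 0.1226]
tool_rot: [0.132, 0.991, -0.0, 0.0]
ft_force: [-0.1, -0.8, -0.9]
grip_width: 0.0381
grasp_force: 0.0
```

```bash
python3 c.py bush1 bush; python3 - <<'E'
from h import *
exec(open('d.py').read().split("# render")[1].split("paper=")[0].split("\n",1)[1].replace('w_pin2','w_bush1'))
o=get_obs();T=o['eef_pos']; g=im.mean(2)
r=[r for r in silhouettes('bush',camera('wrist'))]
# orange/brass: saturation vs paper
hsv=cv2.cvtColor(p['image'],cv2.COLOR_RGB2HSV); u,v=proj(p,[.4356,.209,.015]).astype(int); print(u,v)
msk=(hsv[:,:,1]>130)|(hsv[:,:,2]<60); b=np.zeros_like(msk); b[v-35:v+35,u-45:u+45]=1; msk&=b
n,l,s,c=cv2.connectedComponentsWithStats(msk.astype(np.uint8)); print(s.tolist()[:6])
for sil in [r[0]['region']] if r else []:
    best=max(((lambda m:((m&sil).sum()/(m|sil).sum(),X,Y))(model(X,Y,[(.009,0,.03)])) for X in .4356+np.arange(-.012,.0121,.0005) for Y in .209+np.arange(-.012,.0121,.0005)))
    print('bush',best)
E
```

```text
12.0 [0.43694405 0.20660848 0.12258456] [ 1.31560545e-01  9.91308126e-01 -1.33147983e-04  6.21358555e-05] array([ 4.41874504e-01,  2.85930901e-01, -2.31018712e-01,  1.05388690e+00,
       -2.91104531e-04,  7.05760602e-01]) [-0.06811812 -0.83167818 -0.89614089]
bush 0.76 [309.0, 191.0, 334.0, 218.0] 322.3 203.2 455
bush 0.72 [1.0, 336.0, 52.0, 399.0] 19.7 370.8 2332
322 202
[[0, 0, 640, 400, 254781], [277, 167, 67, 23, 782], [313, 189, 21, 28, 437]]
bush (np.float64(0.8683729433272395), np.float64(0.4336), np.float64(0.2105))
```

Request:
drive_tool:
  increments:
    - [[-1,2,-40],[0,0,0],0.45]
    - [[0,1,-35],[0,0,0],0.45]
    - [[0,0,-20],[0,0,0],0.45]
    - [[0,0,-9],[0,0,0],0.45]
    - [[0,0,0],[0,0,0],0.45]
    - [[0,0,0],[0,0,0],0.45]

```text
clock: 12.7
eef_pos: [0.4373, 0.2078, 0.019]
tool_rot: [0.134, 0.991, 0.0, 0.0]
ft_force: [0.3, -0.6, -0.1]
grip_width: 0.0382
grasp_force: 0.0
```

Request:
drive_tool:
  increments:
    - [[-1,1.5,0],[0,0,0],0.45]
    - [[0,0,0],[0,0,0],0]
    - [[0,0,0],[0,0,0],0]
    - [[0,0,0],[0,0,0],0]
    - [[0,0,0],[0,0,0],0]
    - [[0,0,0],[0,0,0],0]

```text
clock: 13.2
eef_pos: [0.437, 0.2105, 0.0202]
tool_rot: [0.133, 0.991, 0.001, 0.002]
ft_force: [-0.6, 0.0, 6.2]
grip_width: 0.0149
grasp_force: 58.4
```

Request:
drive_tool:
  increments:
    - [[0,0,15],[0,0,0],0]
    - [[0,0,30],[0,0,0],0]
    - [[0,0,35],[0,0,0],0]
    - [[0,0,20],[0,0,0],0]
    - [[0,0,0],[0,0,0],0]
    - [[0,0,0],[0,0,0],0]

```text
clock: 13.7
eef_pos: [0.4366, 0.2104, 0.1201]
tool_rot: [0.133, 0.991, 0.001, 0.002]
ft_force: [0.1, 0.3, -0.1]
grip_width: 0.0145
grasp_force: 58.7
```

```bash
python3 c.py bush2 bush; python3 - <<'E'
from h import *
from scipy.spatial.transform import Rotation as R
p=np.load('w_bush2.npz'); o=get_obs();T=o['eef_pos'];M=R.from_quat(o['tool_rot']).as_matrix()
for tx in (-2,0,2): print(tx,proj(p,T+M@np.array([tx,0,-11.5])/1e3).round(1))
hsv=cv2.cvtColor(p['image'],cv2.COLOR_RGB2HSV); 
m=(hsv[:,:,1]>150)&(hsv[:,:,2]>60)&(hsv[:,:,0]>12)&(hsv[:,:,0]<28); b=np.zeros_like(m); b[190:300,280:360]=1; m&=b
ys,xs=np.nonzero(m); print(xs.min(),xs.max(),ys.min(),ys.max(),m.sum())
for y in range(215,300,3): print(y,p['image'][y,320].tolist(),end=' ')
E
```

```text
13.7 [0.43658304 0.21040064 0.12009788] [0.13328807 0.99107545 0.00107565 0.00160618] array([ 4.49066220e-01,  2.87906225e-01, -2.35486623e-01,  1.04353740e+00,
        2.83912688e-05,  7.16438608e-01]) [ 0.11573225  0.32307689 -0.10237793]
bush 0.95 [302.0, 229.0, 334.0, 282.0] 319.2 256.4 1378
-2 [317.  269.9]
0 [317.  266.2]
2 [317.  262.6]
304 335 230 281 1306
215 [188, 173, 139] 218 [182, 170, 138] 221 [190, 178, 143] 224 [189, 176, 141] 227 [181, 170, 136] 230 [72, 51, 27] 233 [60, 33, 7] 236 [65, 46, 10] 239 [59, 36, 0] 242 [64, 38, 10] 245 [60, 39, 3] 248 [63, 41, 14] 251 [111, 74, 12] 254 [148, 110, 22] 257 [69, 44, 12] 260 [61, 40, 8] 263 [62, 38, 5] 266 [57, 32, 2] 269 [60, 39, 10] 272 [60, 37, 6] 275 [62, 40, 15] 278 [146, 105, 27] 281 [146, 111, 30] 284 [194, 183, 147] 287 [185, 171, 140] 290 [185, 171, 139] 293 [195, 182, 146] 296 [181, 166, 137] 299 [190, 177, 143]
```

Request:
drive_tool:
  increments:
    - [[16,-31,0],[0,0,0],0]
    - [[16,-31,0],[0,0,0],0]
    - [[16,-31,0],[0,0,0],0]
    - [[17,-31,0],[0,0,0],0]
    - [[17,-32,0],[0,0,0],0]
    - [[17,-32,0],[0,0,0],0]
    - [[17,-32,0],[0,0,0],0]
    - [[0,0,0],[0,0,0],0]

```text
clock: 14.47
eef_pos: [0.5533, -0.0157, 0.1165]
tool_rot: [0.137, 0.991, -0.001, -0.0]
ft_force: [0.9, 0.8, 0.2]
grip_width: 0.0144
grasp_force: 58.8
```

Request:
drive_tool:
  increments:
    - [[0,0,0],[0,0,0],0]
    - [[0,0,0],[0,0,0],0]

```text
clock: 14.63
eef_pos: [0.55, -0.0101, 0.1167]
tool_rot: [0.134, 0.991, -0.0, -0.002]
ft_force: [-0.3, 0.8, 0.5]
grip_width: 0.0145
grasp_force: 58.8
```

Request:
drive_tool:
  increments:
    - [[2,0,-15],[0,0,0],0]
    - [[0,0,-15],[0,0,0],0]
    - [[0,0,-12],[0,0,0],0]
    - [[0,0,-4],[0,0,0],0]
    - [[0,0,0],[0,0,0],0]
    - [[0,0,0],[0,0,0],0]

```text
clock: 15.13
eef_pos: [0.5531, -0.0092, 0.0726]
tool_rot: [0.133, 0.991, 0.0, -0.0]
ft_force: [-0.1, -0.9, 0.3]
grip_width: 0.0145
grasp_force: 58.8
```

Request:
drive_tool:
  increments:
    - [[0,0,-1],[0,0,0],0]
    - [[0,0,-1],[0,0,0],0]
    - [[0,0,0],[0,0,0],0]

```text
clock: 15.38
eef_pos: [0.554, -0.01, 0.0712]
tool_rot: [0.133, 0.991, 0.0, 0.001]
ft_force: [0.5, 0.1, -0.6]
grip_width: 0.0144
grasp_force: 58.8
```

Request:
drive_tool:
  increments:
    - [[0,0,-2],[0,0,0],0]
    - [[0,0,-2],[0,0,0],0]
    - [[0,0,0],[0,0,0],0]

```text
clock: 15.63
eef_pos: [0.5536, -0.0102, 0.0665]
tool_rot: [0.133, 0.991, 0.0, 0.0]
ft_force: [0.7, -0.3, 0.6]
grip_width: 0.0144
grasp_force: 58.8
```

Request:
drive_tool:
  increments:
    - [[0,0,-0.7],[0,0,0],0]
    - [[0,0,0],[0,0,0],0]

```text
clock: 15.8
eef_pos: [0.5539, -0.0103, 0.0663]
tool_rot: [0.133, 0.991, 0.0, 0.0]
ft_force: [-0.2, -0.5, 2.6]
grip_width: 0.0147
grasp_force: 59.1
```

Request:
drive_tool:
  increments:
    - [[0,0,0],[0,0,0],0.4]
    - [[0,0,0],[0,0,0],0.4]
    - [[0,0,0],[0,0,0],0.4]
    - [[0,0,15],[0,0,0],0.4]
    - [[0,0,30],[0,0,0],0.4]
    - [[-7,2,35],[0,0,0],1]
    - [[-7,2,20],[0,0,0],1]
    - [[0,0,0],[0,0,0],1]

```text
clock: 16.47
eef_pos: [0.5417, -0.0059, 0.1711]
tool_rot: [0.133, 0.991, 0.001, 0.004]
ft_force: [0.7, -0.5, 0.5]
grip_width: 0.069
grasp_force: 0.0
```

Request:
drive_tool:
  increments:
    - [[0,0,0],[0,0,0],1]
    - [[0,0,0],[0,0,0],1]

```text
clock: 16.63
eef_pos: [0.5392, -0.0062, 0.1651]
tool_rot: [0.133, 0.991, -0.0, -0.001]
ft_force: [-0.7, -0.7, -0.5]
grip_width: 0.0852
grasp_force: 0.0
```

```bash
python3 c.py dish2 bush pinion dish; sed -i "s/w_dish1/w_dish2/" d.py; python3 d.py | head -1
python3 - <<'E'
from h import *
p=np.load('w_dish2.npz'); s=camera('wrist')
for n,z in (('bush',.076),('pinion',.082)):
    for r in silhouettes(n,s)[:2]:
        b=r['bbox']; print(n,r['conf'],atz(s,(b[0]+b[2])/2,(b[1]+b[3])/2,.061))
for X in ([.5287,-.0028,.082],[.5536,-.0102,.076],[.5287,-.0028,.046],[.5536,-.0102,.046]): print(proj(p,X))
E
```

```text
16.6333 [ 0.53916297 -0.00617027  0.16513022] [ 1.33357287e-01  9.91067897e-01 -8.18490543e-05 -5.00882983e-04] array([-1.14210156e-02,  3.55042141e-01, -1.25829380e-02,  1.20418550e+00,
       -4.02293445e-05,  2.56090557e-01]) [-0.72122753 -0.67464907 -0.50864627]
bush 0.76 [308.0, 207.0, 330.0, 237.0] 318.1 222.0 547
pinion 0.74 [579.0, 130.0, 628.0, 157.0] 601.1 142.8 899
pinion 0.66 [310.0, 181.0, 333.0, 206.0] 318.5 190.8 577
dish 0.94 [284.0, 168.0, 354.0, 240.0] 319.9 203.1 2432
dish 0.5394687934486311 -0.005820277706074917 -187.38161062864876 yaw -14.884800561995693
bush 0.69 [ 0.5531234 -0.0109966  0.061    ]
pinion 0.9 [ 0.52754115 -0.00259923  0.061     ]
pinion 0.9 [0.55016651 0.23065495 0.061     ]
[320.53675307 199.87822858]
[319.83409988 228.26912512]
[320.49434053 189.56994892]
[319.87316088 216.93603639]
```

Both parts stand in the dish at their expected spots. Now I grasp the dish.

Request:
drive_tool:
  increments:
    - [[1,0,-40],[0,0,0],1]
    - [[0,0,-40],[0,0,0],1]
    - [[0,0,-30],[0,0,0],1]
    - [[0,0,-18],[0,0,0],1]
    - [[0,0,-7],[0,0,0],1]
    - [[0,0,0],[0,0,0],1]
    - [[0,0,0],[0,0,0],1]

```text
clock: 17.57
eef_pos: [0.5411, -0.0062, 0.0314]
tool_rot: [0.133, 0.991, 0.0, 0.0]
ft_force: [0.1, 1.1, -0.3]
grip_width: 0.0851
grasp_force: 0.0
```

```bash
python3 c.py dish3; python3 - <<'E'
from h import *
p=np.load('w_dish3.npz'); g=p['image'].mean(2)
# rim extents along row through dish centre, and projected expectations
for X in ([.5401,-.0062,.062],): print(proj(p,X))
a=np.radians(164.7); ty=np.array([np.sin(a),-np.cos(a)])
for s in (-.03,.03,-.0425,.0425): print(s,proj(p,np.r_[np.array([.5401,-.0062])+s*ty,.062]).round(1))
v=int(proj(p,[.5401,-.0062,.062])[1]); print(v,g[v,200:440:3].astype(int).tolist())
E
```

```text
17.5667 [ 0.54111784 -0.006196    0.03135028] [1.33414623e-01 9.91060287e-01 2.87648967e-05 2.12758712e-04] array([-1.14527584e-02,  4.88869267e-01, -1.91382176e-01,  8.90115526e-01,
        5.16280858e-06,  2.56174474e-01]) [ 0.05947085  1.09281953 -0.25405131]
[319.01706609 291.15622231]
-0.03 [248.9 291.2]
0.03 [389.2 291.2]
-0.0425 [219.7 291.2]
0.0425 [418.4 291.2]
291 [9, 17, 17, 16, 13, 11, 13, 17, 14, 15, 11, 63, 89, 88, 89, 88, 89, 159, 176, 140, 127, 127, 128, 144, 16, 21, 18, 17, 16, 16, 13, 13, 21, 28, 135, 133, 134, 138, 140, 139, 138, 128, 137, 139, 119, 16, 15, 18, 21, 19, 20, 15, 21, 13, 18, 18, 47, 74, 73, 71, 67, 145, 175, 123, 80, 78, 81, 83, 83, 59, 17, 13, 5, 6, 9, 12, 10, 3, 4, 11]
```

Request:
drive_tool:
  increments:
    - [[0,0,0],[0,0,0],0.7]
    - [[0,0,0],[0,0,0],0]
    - [[0,0,0],[0,0,0],0]
    - [[0,0,0],[0,0,0],0]
    - [[0,0,0],[0,0,0],0]
    - [[0,0,0],[0,0,0],0]

```text
clock: 18.12
eef_pos: [0.542, -0.0064, 0.0332]
tool_rot: [0.133, 0.991, -0.0, 0.002]
ft_force: [-1.6, -0.7, 6.3]
grip_width: 0.0589
grasp_force: 63.2
```

Request:
drive_tool:
  increments:
    - [[0,0,5],[0,0,0],0]
    - [[0,0,10],[0,0,0],0]
    - [[0,0,15],[0,0,0],0]
    - [[0,0,20],[0,0,0],0]
    - [[0,0,10],[0,0,0],0]
    - [[0,0,0],[0,0,0],0]
    - [[0,0,0],[0,0,0],0]

```text
clock: 18.7
eef_pos: [0.5411, -0.0061, 0.0916]
tool_rot: [0.133, 0.991, 0.0, 0.001]
ft_force: [-0.8, 0.4, -4.0]
grip_width: 0.0593
grasp_force: 65.0
```

```bash
cat > e.py <<'E'
from h import *
from scipy.spatial.transform import Rotation as R
from scipy.ndimage import gaussian_filter,map_coordinates
from scipy.optimize import minimize
p=camera('wrist'); s=camera('side'); save('held',p['image']); o=get_obs();T=o['eef_pos'];M=R.from_quat(o['tool_rot']).as_matrix()
g=gaussian_filter(p['image'].astype(float).mean(2),.7)
th=np.linspace(-np.pi,np.pi,360,endpoint=False); th=th[(np.abs(np.sin(th))<.85)]
zt=None
def ring(q,r,ang=th,dz=0):
    P=np.stack([q[0]+r*np.cos(ang),q[1]+r*np.sin(ang),np.full_like(ang,q[2]+dz)],1)/1e3
    X=T+P@M.T; c=X@p['view'][:3,:3].T+p['view'][:3,3]; u=c@p['K'].T; return map_coordinates(g,[u[:,1]/u[:,2],u[:,0]/u[:,2]],order=1)
import sys
z0=float(sys.argv[1]) # rim z behind TCP mm (tool z, negative)
for z in (z0-2,z0,z0+2):
    f=lambda q: -np.mean(2*ring((q[0],q[1],z),28.5)-ring((q[0],q[1],z),31.)-ring((q[0],q[1],z),26.))
    b=min((f((a,c)),a,c) for a in np.arange(-5,5.1,1) for c in np.arange(-3,3.1,1))
    r=minimize(f,b[1:],method='Nelder-Mead'); q=(*r.x,z)
    t=np.pi+np.radians(np.arange(-25,25,.5)); k=np.mean([ring(q,x,t,2) for x in (31.3,31.8,32.3)],0)
    w=np.clip(k-np.median(k)-8,0,None); print(z,r.x.round(2),round(r.fun,1),'rib tool angle-180',np.degrees((w*t).sum()/w.sum())-180)
for n in ('bush','pinion','dish'):
    for r in silhouettes(n,p)[:2]: print(n,round(r['conf'],2),r['bbox'])
E
python3 e.py -31
```

```text
-33.0 [2.65 0.45] -119.0 rib tool angle-180 2.4329266244342875
-31.0 [1.72 0.54] -169.5 rib tool angle-180 3.285812677648096
-29.0 [0.61 0.67] -181.7 rib tool angle-180 -17.12128948699504
bush 0.66 [294.2, 289.0, 336.6, 353.0]
bush 0.62 [2.3, 196.2, 178.9, 341.0]
pinion 0.56 [293.5, 226.9, 344.6, 300.0]
dish 0.91 [251.5, 203.6, 388.7, 343.2]
```

Dish lifted, with the centre about +1.7 mm along tool x. I carry it smoothly over the hub and align the yaw.

Request:
drive_tool:
  increments:
    - [[0,-8,0],[0,0,0],0]
    - [[0,-15,0],[0,0,-1],0]
    - [[0,-22,0],[0,0,-1],0]
    - [[0,-26,0],[0,0,-0.6],0]
    - [[0,-28,0],[0,0,0],0]
    - [[0,-26,0],[0,0,0],0]
    - [[0,-24,0],[0,0,0],0]
    - [[0,-20,0],[0,0,0],0]

```text
clock: 19.62
eef_pos: [0.54, -0.1776, 0.0904]
tool_rot: [0.157, 0.988, -0.0, -0.0]
ft_force: [0.4, -0.2, -2.3]
grip_width: 0.0586
grasp_force: 65.0
```

Request:
drive_tool:
  increments:
    - [[0,-11,0],[0,0,0],0]
    - [[0,-5,0],[0,0,0],0]
    - [[0,0,0],[0,0,0],0]
    - [[0,0,0],[0,0,0],0]
    - [[0,0,0],[0,0,0],0]

```text
clock: 20.03
eef_pos: [0.5405, -0.19, 0.0907]
tool_rot: [0.155, 0.988, 0.0, -0.0]
ft_force: [0.5, -0.3, -2.8]
grip_width: 0.0587
grasp_force: 65.1
```

```bash
python3 e.py -29; python3 - <<'E'
from h import *
s=camera('side'); t=camera('top')
for n in ('dish','pinion','bush'):
  for c,p in (('side',s),('top',t)):
    for r in silhouettes(n,p)[:1]:
        ys,xs=np.nonzero(r['region']); print(c,n,round(r['conf'],2),r['bbox'],xs.mean(),ys.mean(), np.round(atz(p,xs.mean(),ys.mean(),.121 if c=='top' else .11),4))
o=get_obs();print(o['eef_pos'],np.degrees(2*np.arctan2(o['tool_rot'][1],o['tool_rot'][0])))
E
```

```text
-31.0 [3.92 0.01] -151.7 rib tool angle-180 2.495240491307044
-29.0 [2.98 0.11] -204.3 rib tool angle-180 2.49556046689014
-27.0 [1.88 0.21] -214.5 rib tool angle-180 -16.433793233997676
bush 0.69 [293.1, 286.5, 339.9, 350.5]
pinion 0.93 [290.3, 228.8, 345.8, 300.3]
dish 0.74 [251.6, 205.9, 391.5, 342.0]
side dish 0.52 [326.0, 155.9, 351.0, 177.1] 341.7292817679558 165.72375690607734 [ 0.5266 -0.1624  0.11  ]
top dish 0.56 [369.3, 198.2, 376.9, 211.1] 372.01408450704224 202.5211267605634 [ 0.5252 -0.1692  0.121 ]
side pinion 0.46 [339.0, 151.0, 347.9, 165.1] 343.3137254901961 158.1764705882353 [ 0.5262 -0.2132  0.11  ]
top pinion 0.48 [253.0, 130.0, 265.3, 140.4] 258.45217391304345 135.38260869565218 [0.6793 0.0784 0.121 ]
[ 0.54057877 -0.19117851  0.09091444] 162.068017541994
```

Request:
drive_tool:
  increments:
    - [[1,0,-8],[0,0,0],0]
    - [[0,0,-8],[0,0,0],0]
    - [[0,0,-5],[0,0,0],0]
    - [[0,0,-2],[0,0,0],0]
    - [[0,0,0],[0,0,0],0]
    - [[0,0,0],[0,0,0],0]

```text
clock: 21.18
eef_pos: [0.5414, -0.1911, 0.0675]
tool_rot: [0.156, 0.988, 0.0, -0.0]
ft_force: [-0.6, 0.3, -2.1]
grip_width: 0.0585
grasp_force: 65.1
```

Request:
drive_tool:
  increments:
    - [[0,0,-2],[0,0,0],0]
    - [[0,0,-2],[0,0,0],0]
    - [[0,0,0],[0,0,0],0]
    - [[0,0,0],[0,0,0],0]

```text
clock: 21.52
eef_pos: [0.5416, -0.1911, 0.0639]
tool_rot: [0.156, 0.988, 0.0, -0.0]
ft_force: [-0.5, -0.4, -2.6]
grip_width: 0.059
grasp_force: 65.1
```

Request:
drive_tool:
  increments:
    - [[0,0,-2],[0,0,0],0]
    - [[0,0,0],[0,0,0],0]
    - [[0,0,0],[0,0,0],0]

```text
clock: 21.77
eef_pos: [0.5415, -0.1911, 0.0618]
tool_rot: [0.156, 0.988, 0.0, -0.0]
ft_force: [0.3, -0.4, -2.6]
grip_width: 0.0589
grasp_force: 65.1
```

Request:
drive_tool:
  increments:
    - [[0,0,-1],[0,0,0],0]
    - [[0,0,-1],[0,0,0],0]
    - [[0,0,0],[0,0,0],0]
    - [[0,0,0],[0,0,0],0]

```text
clock: 22.1
eef_pos: [0.5415, -0.1912, 0.0598]
tool_rot: [0.156, 0.988, 0.0, -0.0]
ft_force: [-0.3, 1.1, -2.8]
grip_width: 0.0587
grasp_force: 65.1
```

Request:
drive_tool:
  increments:
    - [[0,0,-1],[0,0,0],0]
    - [[0,0,-1],[0,0,0],0]
    - [[0,0,0],[0,0,0],0]
    - [[0,0,0],[0,0,0],0]

```text
clock: 22.43
eef_pos: [0.5415, -0.1912, 0.0578]
tool_rot: [0.156, 0.988, 0.0, -0.0]
ft_force: [-0.3, -0.1, -2.2]
grip_width: 0.0593
grasp_force: 65.1
```

Request:
drive_tool:
  increments:
    - [[0,0,-1],[0,0,0],0]
    - [[0,0,-1],[0,0,0],0]
    - [[0,0,0],[0,0,0],0]
    - [[0,0,0],[0,0,0],0]

```text
clock: 22.77
eef_pos: [0.5415, -0.1911, 0.0558]
tool_rot: [0.156, 0.988, 0.0, -0.0]
ft_force: [-0.6, -0.3, -2.8]
grip_width: 0.0588
grasp_force: 65.1
```

Still free. The next steps go past the possible key contact.

Request:
drive_tool:
  increments:
    - [[0,0,-1],[0,0,0],0]
    - [[0,0,-1],[0,0,0],0]
    - [[0,0,-1],[0,0,0],0]
    - [[0,0,0],[0,0,0],0]
    - [[0,0,0],[0,0,0],0]

```text
clock: 23.18
eef_pos: [0.5415, -0.1911, 0.0528]
tool_rot: [0.156, 0.988, 0.0, -0.0]
ft_force: [0.3, 0.3, -3.3]
grip_width: 0.0588
grasp_force: 65.1
```

Request:
drive_tool:
  increments:
    - [[0,0,-1],[0,0,0],0]
    - [[0,0,-1],[0,0,0],0]
    - [[0,0,-1],[0,0,0],0]
    - [[0,0,0],[0,0,0],0]
    - [[0,0,0],[0,0,0],0]

```text
clock: 23.6
eef_pos: [0.5415, -0.1911, 0.0498]
tool_rot: [0.156, 0.988, 0.0, -0.0]
ft_force: [0.6, -0.1, -2.3]
grip_width: 0.059
grasp_force: 65.1
```

Request:
drive_tool:
  increments:
    - [[0,0,-1],[0,0,0],0]
    - [[0,0,-1],[0,0,0],0]
    - [[0,0,-1],[0,0,0],0]
    - [[0,0,-1],[0,0,0],0]
    - [[0,0,-1],[0,0,0],0]
    - [[0,0,0],[0,0,0],0]
    - [[0,0,0],[0,0,0],0]

```text
clock: 24.18
eef_pos: [0.5419, -0.1913, 0.0455]
tool_rot: [0.156, 0.988, -0.0, 0.0]
ft_force: [-0.9, 0.4, 3.3]
grip_width: 0.0586
grasp_force: 65.6
```

Request:
drive_tool:
  increments:
    - [[0,0,-1],[0,0,0],0]
    - [[0,0,-1],[0,0,0],0]
    - [[0,0,-1],[0,0,0],0]
    - [[0,0,0],[0,0,0],0]
    - [[0,0,0],[0,0,0],0]

```text
clock: 24.6
eef_pos: [0.5419, -0.1913, 0.0422]
tool_rot: [0.156, 0.988, -0.0, 0.0]
ft_force: [-1.6, 0.5, 5.1]
grip_width: 0.0589
grasp_force: 65.8
```

Request:
drive_tool:
  increments:
    - [[0,0,-1],[0,0,0],0]
    - [[0,0,-1],[0,0,0],0]
    - [[0,0,0],[0,0,0],0]
    - [[0,0,0],[0,0,0],0]

```text
clock: 24.93
eef_pos: [0.542, -0.1913, 0.0413]
tool_rot: [0.156, 0.988, -0.0, 0.001]
ft_force: [-3.2, 1.6, 11.5]
grip_width: 0.0584
grasp_force: 66.3
```

Request:
drive_tool:
  increments:
    - [[0,0,-1],[0,0,0],0]
    - [[0,0,0],[0,0,0],0]
    - [[0,0,0],[0,0,0],0]

```text
clock: 25.18
eef_pos: [0.5419, -0.1913, 0.0412]
tool_rot: [0.156, 0.988, -0.0, 0.001]
ft_force: [-5.7, 1.9, 15.9]
grip_width: 0.0587
grasp_force: 66.7
```

Request:
drive_tool:
  increments:
    - [[0,0,-1],[0,0,0],0]
    - [[0,0,0],[0,0,0],0]
    - [[0,0,0],[0,0,0],0]

```text
clock: 25.43
eef_pos: [0.5419, -0.1913, 0.0412]
tool_rot: [0.156, 0.988, -0.0, 0.001]
ft_force: [-7.7, 3.1, 22.0]
grip_width: 0.0593
grasp_force: 67.2
```

Hard stop at TCP z = 0.0412, which puts the underside at about 0.050, the predicted home height. I relieve the side force and verify.

Request:
drive_tool:
  increments:
    - [[-1,0.4,0],[0,0,0],0]
    - [[0,0,0],[0,0,0],0]
    - [[0,0,0],[0,0,0],0]
    - [[0,0,0],[0,0,0],0]

```text
clock: 25.77
eef_pos: [0.542, -0.1913, 0.0412]
tool_rot: [0.156, 0.988, -0.0, 0.002]
ft_force: [-4.9, 2.7, 19.4]
grip_width: 0.0589
grasp_force: 67.0
```

```bash
python3 e.py -29; python3 - <<'E'
from h import *
s=camera('side')
for n in ('dish','pinion','bush','stage'):
    for r in silhouettes(n,s)[:2]: print(n,round(r['conf'],2),r['bbox'])
# expected rows at home: rim front/top and bottoms
c=np.array([.5395,-.1908])
for z in (.05,.07): print(z,[proj(s,[c[0]+a,c[1]+b,z]).round(1).tolist() for a,b in ((0,.03),(0,-.03),(.03,0),(-.03,0))])
for z in (.054,.084,.09): print(z,proj(s,[*(c),z]))
o=get_obs();print(o['eef_pos'],o['ft_force'],o['ft_torque'],o['tool_rot'])
E
```

```text
-31.0 [3.68 0.14] -163.9 rib tool angle-180 2.050450253186767
-29.0 [2.74 0.23] -208.2 rib tool angle-180 -4.597723382559479
-27.0 [1.65 0.34] -213.4 rib tool angle-180 -14.649594463714806
bush 0.86 [291.5, 288.8, 339.1, 351.2]
bush 0.29 [547.8, 71.2, 638.6, 204.0]
pinion 0.68 [293.9, 227.9, 343.6, 300.2]
dish 0.7 [252.4, 206.2, 389.5, 342.6]
dish 0.52 [336.8, 177.7, 351.9, 185.9]
pinion 0.64 [301.0, 292.0, 312.4, 305.7]
stage 0.75 [318.9, 180.3, 361.1, 207.8]
0.05 [[336.7, 184.5], [338.5, 175.1], [327.5, 179.1], [347.8, 180.3]]
0.07 [[336.8, 178.3], [338.7, 169.1], [327.6, 173.0], [348.0, 174.2]]
0.054 [337.64126386 178.48464107]
0.084 [337.8731531  169.31865942]
0.09 [337.92023399 167.45767334]
[ 0.5419441  -0.19128308  0.04116685] [-4.59635145  2.41688557 19.07992439] [ 0.35400381  1.02069897 -0.02785975] [ 1.55843470e-01  9.87779459e-01 -4.12505349e-04  2.09362220e-03]
```

Request:
drive_tool:
  increments:
    - [[-0.8,0.4,0],[0.1,0.25,0],0]
    - [[0,0,0],[0,0,0],0]
    - [[0,0,0],[0,0,0],0]
    - [[0,0,0],[0,0,0],0]

```text
clock: 26.6
eef_pos: [0.5419, -0.1912, 0.0412]
tool_rot: [0.156, 0.988, -0.0, 0.001]
ft_force: [-2.8, 1.4, 17.0]
grip_width: 0.059
grasp_force: 66.8
```

```bash
python3 -c "
from h import *
o=get_obs();print(o['clock'],o['eef_pos'],o['ft_force'],o['ft_torque'],o['tool_rot'],o['grip_width'])"
```

```text
26.6 [ 0.54188556 -0.19124109  0.04116308] [-2.77343039  1.37003902 16.98099242] [0.16449657 0.67935179 0.03566811] [ 1.55868417e-01  9.87777680e-01 -1.56878394e-04  5.16505837e-04] 0.059022691158501624
```

```bash
python3 -c "
from workcell import job_done
print(job_done())"
```

```text
the job is handed in; nothing more can be done
None
```

The job is handed in at about 26.6 s of the 58 s allowed. The bush and pinion are in the dish, its key is in the keyway, and the arm still grips it and presses it home on the hub with about 19 N; I got no verdict back.

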